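# Put a tray of loose steel discs on the balance inside its draught shield

### The job

Get this batch of steel test discs ready to be weighed: slide the top panel of the balance's draught shield fully back, carry the open tray of loose discs over, keeping it level so that no disc leaves it, and lower it gently onto the middle of the pan, clear of the shield's walls. Then slide the top panel fully shut over it. Let go of everything, and leave the bottle, caliper and tweezers where they are.

Things in the scene. Friction and masses are not known exactly. Their poses are not given: they have to be found in the camera images.
- tray: Open steel specimen tray, 84 mm along its x, 120 mm along its y, walls 17 mm high and 3 mm thick, about 0.2 kg empty, 0.45 kg with discs (varies). Origin at the centre of its underside, z up. A fixed bow handle rises from the middles of the sides at x = +/-42 mm and runs over the tray's middle along its x. Same when turned half round.
- tray_grip (a point): Centre of the black grip bar of the tray's handle, 65 mm above the tray's underside, axes as the tray's: bar 64 mm long along the tray's x, 12 mm thick across (tray's y), 14 mm high, so the handle's top is 72 mm above the tray's underside. Take it here from above, fingers closing along the tray's y; the bar is clear all round below it down to the discs.
- disc_0: Steel disc, 38 mm diameter, 14 mm high, 0.12 kg, lying loose in the tray on one side of the handle. Origin at the centre of its underside.
- disc_1: Steel disc, 33 mm diameter, 9 mm high, 0.06 kg, loose in the tray on the other side of the handle. Origin at the centre of its underside.
- disc_2: Steel disc, 33 mm diameter, 10 mm high, 0.07 kg, loose in the tray beside disc_1. Origin at the centre of its underside.
- balance: Electronic bench balance, 190 mm along its x, 272 mm along its y, fixed on the bench; origin at the centre of its underside, z up. Its keys and display are at its -y end, which faces the robot, and the round pan (118 mm diameter) at its +y half.
- pan_center (a point): Centre of the top face of the balance's pan, 89 mm above the bench, axes as the balance's. The pan stands in the middle of the draught shield.
- shield: Draught shield fixed round the pan: clear panes, aluminium frame, top edge 171 mm above the bench; origin and axes are the balance's (not the pan's). Its opening, centred on the pan, is 158 mm clear along the balance's x and 128 mm along its y: the tray goes in with its handle along the balance's y. Two top rails (177 mm high) run on 160 mm to the rear, on legs, for the open panel.
- shield_lid (a joint): Sliding top panel of the shield: 0 = fully shut, 0.135 m = fully back, the opening clear but for a strip of about 10 mm at the rear. It opens along the balance's +y (away from the robot) with about 1.5 N of friction and stays where it is left. Starts nearly shut.
- lid_pull (a point): Centre of the panel's finger pull: aluminium strip standing on the panel's front edge, 70 mm long along the balance's x, 8 mm thick along its y, top 10 mm above this point (196 mm above the bench); panel surface 10 mm below it. Axes as the balance's; moves with the panel. Push from either side or pinch. Shut, it is 62 mm to the -y side of the pan's centre; fully back, 73 mm to the +y side.
- sample_bottle: Bystander: white sample bottle with a red cap, 47 mm diameter, 84 mm high, standing on the bench. Origin at the centre of its underside.
- caliper: Bystander: digital caliper, 73 x 247 x 15 mm, lying on the bench.
- tweezers: Bystander: tweezers, 15 x 131 x 9 mm, lying on the bench.
Not all that is in view belongs to the job. Several things have the shape of the tray; the one meant has the colours described above.

How it is judged:
By the outcome, as a careful person would: the job done as asked, in the order asked, and still so for the second after the job is handed in, with the robot touching nothing.
It also fails if it takes over 67 s, if anything falls off the work surface, if the arm or the gripper's body presses on something with over 40 N, if the wrist force passes 120 N, or if a joint passes its speed limit or range.

### The arm

A 6-joint arm with a two-finger parallel gripper is mounted at the origin on a cart in front of the work surface, level with it; the furniture and walls round the work are solid. World frame = base frame: x ahead of the robot, y to its left, z up, the work surface at z = 0. Lengths are in m, angles in rad, forces in N, time in s.
With the tool pointing down it reaches from about 0.275 to 0.875 m from the base axis. Payload 12.5 kg.
Tool frame: the origin (TCP) lies on the centre line of the jaws, within the pads' length; the fingertips stand r.finger_overhang ahead of it and the grasp point (between the pads) lies 3 mm ahead of it (r.finger_overhang is the distance from the TCP to the fingertips, in m); z points along the fingers, y is the line along which they close (so a half turn about z gives the same grasp; the last joint's range is limited). The gripper opens to 85 mm and grips with 20 to 120 N. Pads are 22 mm wide; open, the fingers measure 114 mm over their backs; the gripper's body (76 mm by 85 mm) begins 54 mm behind the grasp point. The pads swing forward as they close: fully open they stand 13 mm farther back than shut.
Start: joints at [-1.429, 0.351, 1.652, -0, 1.139, -0.085], TCP at [0.124, -0.536, 0.253] pointing down, gripper open.
Joint ranges: [-2.75, 2.75], [-0.79, 2.1], [0.01, 2.65], [-1.57, 4.71], [0.07, 3.14], [-2.87, 2.87]. Speed limits (rad/s): [2.22, 2.22, 2.79, 3.14, 3.14, 3.14].

### API

Orientations are given as a unit quaternion [x, y, z, w].
In Python, from cell import r, optics gives the robot as it stands. The module is installed in compiled form; this text tells all that it offers. Calls block until the motion is done:
- r.move_to(position, orientation): joint-space move of the TCP to a pose.
- r.move_linear(position, rot=None, vel=0.15): straight line of the TCP; rot=None keeps the orientation; vel is the mean speed in m/s.
- r.set_joints(angles): joint-space move.
- r.set_gripper(opening, squeeze=None): opening from 0.0 (shut) to 1.0 (fully open); squeeze is the grip in N (None keeps the last); returns when the fingers have stopped.
- r.sleep(seconds).
- r.inverse_kinematics(position, orientation): joint angles nearest the present ones, or None.
- optics.get_image(name): name is "scene" or "side" or "wrist"; returns a dict with "pixels" (400x640x3 uint8, red, green, blue), "depth" (400x640 float32, m along the optical axis (not along the pixel's ray), 0 where there is no reading), "fx", "fy", "cx", "cy" (pixels), "camera_from_world" (4x4, takes a point from world to camera coordinates); the wrist camera has in their place "mount" (4x4, takes a point from camera to tool coordinates, whose origin is the TCP and whose axes are the flange's). Camera axes: x right, y down, z forward; pixel columns grow to the right and rows downward; lengths in m; the calibration is good to about 2 mm. A picture is of the moment at which its call begins: read the wrist's pose just before it.
A pose or a line that the arm cannot do raises r.PlanningError and nothing moves.
- r.hand_in(): hands the job in; it is judged then, once.
Readings, each from a call of its own:
- r.current_t(): time.
- r.current_q(): joint angles.
- r.current_qvel(): joint speeds.
- r.current_effort(): joint torques, N m.
- r.current_tool_pos(): TCP position.
- r.current_ee_rot(): TCP orientation.
- r.current_contact_force(): force on the tool from outside, world axes, zero at the start.
- r.current_torque(): the same for the moment, N m.
- r.current_opening(): opening from 0.0 (shut) to 1.0 (fully open).
- r.current_finger_force(): force on a finger pad.
Only numpy, scipy, OpenCV 4.12 (cv2) and the standard library are available. Lean on these libraries where they do the work, as an engineer would, in place of code of your own. Each camera call takes 0.05 s, during which the arm holds its last target. There are 200 camera calls.

## Working session

There is one attempt and no reset: what is moved stays moved. The work goes in short steps, each a Python script; the robot and the scene stay as the last script left them, time stands still between calls to the robot, and variables do not carry over. Pictures are saved under pics/ and viewed, at most 10 in all, crops included, and the job is handed in when it is done.

```bash
mkdir -p pics; cat > h.py <<'E'
from cell import r, optics
import numpy as np, cv2
from scipy.spatial.transform import Rotation as R
def snap(name,fn):
    p,q=np.array(r.current_tool_pos()),np.array(r.current_ee_rot())
    im=optics.get_image(name)
    if name=="wrist":
        T=np.eye(4);T[:3,:3]=R.from_quat(q).as_matrix();T[:3,3]=p
        T=T@np.array(im["mount"])
    else: T=np.linalg.inv(np.array(im["camera_from_world"]))
    cv2.imwrite(f"pics/{fn}.png",im["pixels"][:,:,::-1])
    d=im["depth"];v,u=np.mgrid[:400,:640]
    P=np.stack([(u-im["cx"])/im["fx"]*d,(v-im["cy"])/im["fy"]*d,d,np.ones_like(d)],-1)@T.T
    np.savez(f"pics/{fn}.npz",P=P[...,:3],d=d,rgb=im["pixels"],T=T,K=[im["fx"],im["fy"],im["cx"],im["cy"]])
    return im
def pts(fn,uv):
    P=np.load(f"pics/{fn}.npz")["P"]
    for u,v in uv: print(u,v,P[v,u].round(4))
def down(yaw): # tool z down, tool y along heading yaw (world angle)
    y=np.array([np.cos(yaw),np.sin(yaw),0]);z=np.array([0,0,-1.]);x=np.cross(y,z)
    return R.from_matrix(np.stack([x,y,z],1)).as_quat()
E
python3 - <<'E'
from h import *
snap("scene","s0");snap("side","d0")
print(r.finger_overhang,r.current_t(),r.current_ee_rot())
a=np.hstack
E
```

```text
0.022 0.1 [ 9.93578102e-01  1.13147324e-01 -1.20090867e-05 -4.87934239e-04]
```

View pics/s0.png

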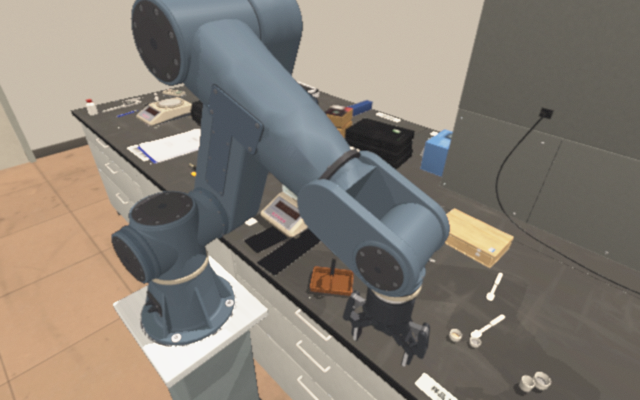

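View pics/d0.png

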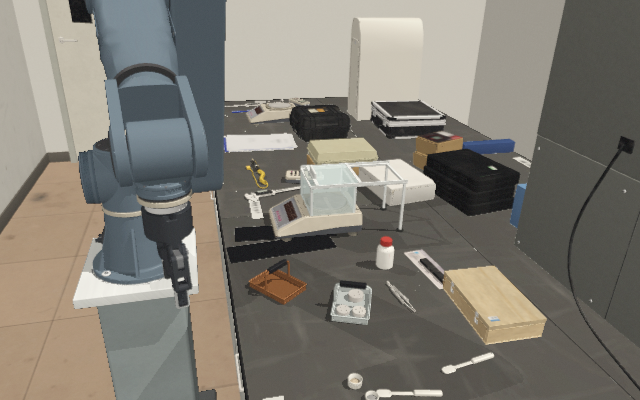

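The side view shows the steel tray at (351,303) with its grip bar at about (354,286), a copper decoy at (278,283), and the balance with shield at (318,200). The bottle is at (385,255) and the tweezers at (401,296).

```bash
python3 - <<'E'
from h import *
pts("d0",[(354,286),(345,285),(363,287),(335,318),(367,321),(370,288),(337,288),(385,243),(330,190),(302,212),(300,172),(345,185),(356,213),(402,195),(407,166),(372,163),(275,231),(360,225)])
im=cv2.imread("pics/d0.png")[140:330,220:430]
cv2.imwrite("pics/d0c.png",cv2.resize(im,None,fx=3.1,fy=3.1,interpolation=cv2.INTER_CUBIC))
E
```

```text
354 286 [ 0.5092 -0.3478  0.0662]
345 285 [ 0.4905 -0.3368  0.0644]
363 287 [ 0.5298 -0.3535  0.064 ]
335 318 [ 0.4551 -0.3809  0.0077]
367 321 [ 0.5238 -0.4089  0.0087]
370 288 [ 0.5471 -0.3548  0.0594]
337 288 [ 0.4904 -0.2757  0.0139]
385 243 [ 0.6455 -0.1958  0.0803]
330 190 [0.5464 0.0082 0.1565]
302 212 [0.4705 0.0436 0.0751]
300 172 [0.5597 0.4796 0.0283]
345 185 [0.5897 0.0011 0.1718]
356 213 [ 6.283e-01 -2.000e-04  7.660e-02]
402 195 [7.740e-01 1.000e-04 1.229e-01]
407 166 [0.9584 0.3704 0.0644]
372 163 [0.7362 0.1724 0.1664]
275 231 [0.384  0.0265 0.0287]
360 225 [ 0.6426 -0.0028  0.0353]
```

View pics/d0c.png

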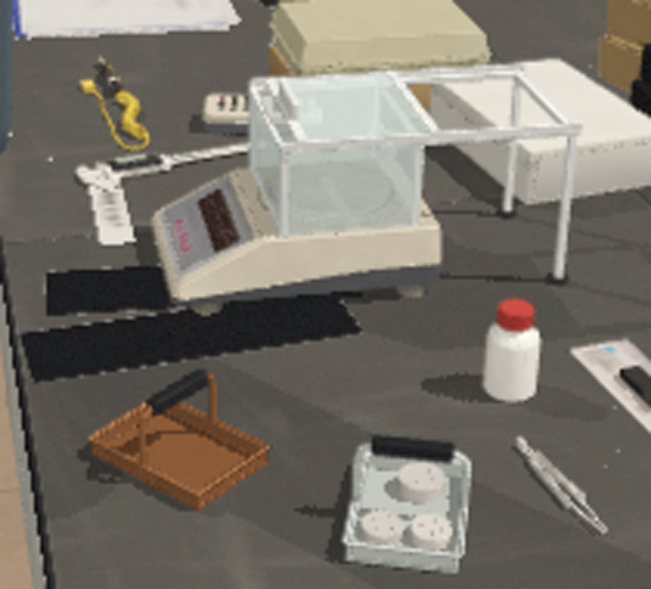

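```bash
python3 - <<'E'
from h import *
r.set_gripper(0.0)
r.move_to([0.47,-0.36,0.36],down(np.radians(-113)))
im=snap("wrist","w1"); print(np.array(im["mount"]).round(3))
r.move_to([0.50,0.09,0.42],down(np.radians(-90)))
snap("wrist","w2"); print(r.current_t(),r.current_tool_pos())
E
```

```text
[[-0.001 -0.956 -0.293  0.075]
 [ 1.    -0.001 -0.001 -0.001]
 [ 0.001 -0.293  0.956 -0.12 ]
 [ 0.     0.     0.     1.   ]]
4.125 [0.50024678 0.08917235 0.41973426]
```

View pics/w1.png

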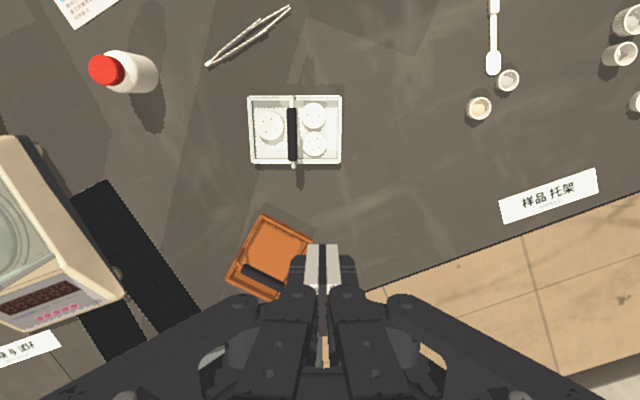

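View pics/w2.png

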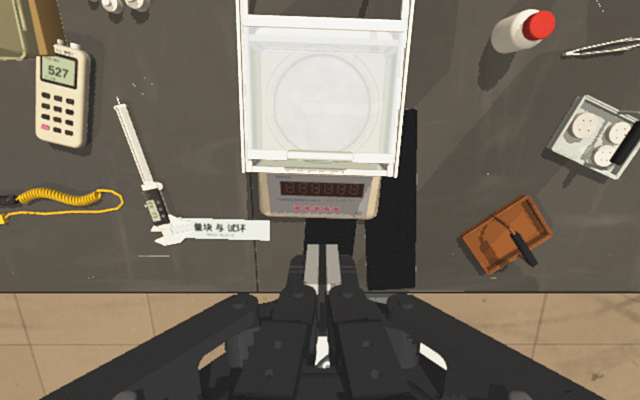

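w1: the tray is at (295,130) with the black bar at (292,107–160), nearly vertical in the image. w2: the shield frame spans about (240–405, 20–175), with the lid pull at about (287–354,155) and the pan at about (322,105).

```bash
cat >> h.py <<'E'
def ray(fn,u,v,z):
    f=np.load(f"pics/{fn}.npz");T=f["T"];fx,fy,cx,cy=f["K"]
    d=T[:3,:3]@np.array([(u-cx)/fx,(v-cy)/fy,1]);o=T[:3,3]
    return o+d*(z-o[2])/d[2]
E
python3 - <<'E'
from h import *
# bar: dark pixels near tray in w1, at bar height
f=np.load("pics/w1.npz");P=f["P"];g=f["rgb"].astype(int).max(2)
m=np.zeros_like(g,bool);m[98:170,280:305]=True
m&=(g<60)&(P[...,2]>.05)&(P[...,2]<.085)
q=P[m];c,(w,h),a=cv2.minAreaRect((q[:,:2]*1000).astype(np.float32)); print("bar",c,w,h,a,m.sum(),np.median(q[:,2]),q[:,2].max())
v,u=np.nonzero(m);print(u.min(),u.max(),v.min(),v.max())
# tray body by height .01-.03
m=np.zeros_like(g,bool);m[85:175,235:352]=True
m&=(P[...,2]>.007)&(P[...,2]<.022)
print("tray",cv2.minAreaRect((P[m][:,:2]*1000).astype(np.float32)))
# balance body
f=np.load("pics/w2.npz");P=f["P"]
for lo,hi in((.05,.1),(.165,.18),(.183,.2)):
    m=np.zeros_like(g,bool);m[:225,225:425]=True
    m&=(P[...,2]>lo)&(P[...,2]<hi);print(lo,m.sum(),cv2.minAreaRect((P[m][:,:2]*1000).astype(np.float32)))
im=cv2.imread("pics/w2.png")[0:230,220:430]
cv2.imwrite("pics/w2c.png",cv2.resize(im,(546,598),interpolation=cv2.INTER_CUBIC))
E
```

```text
bar (510.3284912109375, -337.5841979980469) 9.831411361694336 61.239959716796875 67.32542419433594 328 0.07164724563310718 0.0738082492026359
287 296 108 160
tray ((509.7771301269531, -337.2768249511719), (124.2329330444336, 88.800537109375), 66.94683074951172)
0.05 3374 ((442.10064697265625, 94.87962341308594), (178.97726440429688, 53.717811584472656), 87.5928726196289)
0.165 24705 ((577.8260498046875, 89.72734069824219), (170.33506774902344, 176.4583740234375), 88.04548645019531)
0.183 605 ((514.1290893554688, 91.68678283691406), (69.31678771972656, 8.372221946716309), 87.77117156982422)
```

View pics/w2c.png

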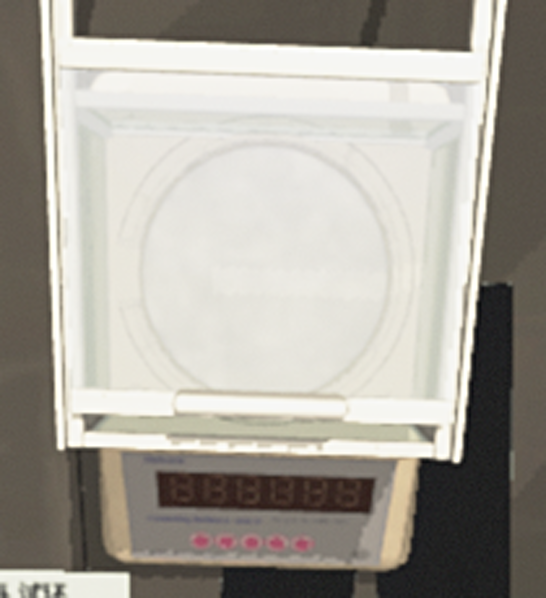

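The crop shows the pan circle at about crop (140–390, 143–395) and the pull bar at crop (175–347, 404). The panel is slightly open. The measured pull size (69×8 mm) and tray size both match what is given. Next I push the panel open.

```bash
cat >> h.py <<'E'
th=np.radians(-2.2); ey=np.array([np.cos(th),np.sin(th),0]); ex=np.array([-ey[1]*-1,-ey[0],0])
ex=np.array([ey[1],-ey[0],0])  # balance x
Q=down(np.radians(-92.2))
pull0=np.array([.5141,.0917,0])
def at(p,z): return [p[0],p[1],z]
def push(start,sgn,dist,fine,z,lim=5):
    """push along sgn*ey from start: coarse dist, then 2 mm steps till force>lim"""
    r.move_linear(at(start+sgn*dist*ey,z),Q,vel=.06)
    print("coarse F",np.dot(r.current_contact_force(),ey).round(2))
    n=int(fine/.002)
    for i in range(1,n+1):
        p=start+sgn*(dist+.002*i)*ey
        r.move_linear(at(p,z),Q,vel=.03)
        F=np.dot(r.current_contact_force(),ey)
        if abs(F)>lim: break
    print("end",i,F,r.current_tool_pos(),r.current_t()); return p
E
python3 - <<'E'
from h import *
for a in((140,270),(390,270),(265,143),(265,395)): print(a,ray("w2",220+a[0]/2.6,a[1]/2.6,.089).round(4))
s=pull0-.032*ey
r.move_to(at(s,.26),Q); r.move_linear(at(s,.206),Q)
print(r.current_contact_force())
p=push(s,1,.120,.045,.206)
r.move_linear(at(p-.02*ey,.206),Q); r.move_linear(at(p-.02*ey,.26),Q)
r.move_to([.49,.09,.42],Q); snap("wrist","w3"); print(r.current_t())
f=np.load("pics/w3.npz");P=f["P"]
m=np.zeros(P.shape[:2],bool);m[:225,225:425]=True
for lo,hi in((.083,.094),(.165,.175),(.183,.2)):
    k=m&(P[...,2]>lo)&(P[...,2]<hi);print(lo,k.sum(),cv2.minAreaRect((P[k][:,:2]*1000).astype(np.float32)))
E
```

```text
(140, 270) [0.5637 0.1518 0.089 ]
(390, 270) [0.5634 0.0287 0.089 ]
(265, 143) [0.6215 0.0901 0.089 ]
(265, 395) [0.5018 0.0903 0.089 ]
[ 0.09142522 -0.6699794   0.15037159]
coarse F -0.92
end 9 -16.916461551521124 [0.61793663 0.08775275 0.20584214] 9.7167
11.3583
0.083 9432 ((559.7718505859375, 90.28072357177734), (158.764892578125, 132.9095458984375), 88.0684585571289)
0.165 4653 ((570.5052490234375, 90.21769714355469), (170.63587951660156, 161.84803771972656), 87.73738098144531)
0.183 892 ((632.6619262695312, 88.02734375), (69.60551452636719, 8.367438316345215), 87.63375091552734)
```

View pics/w3.png

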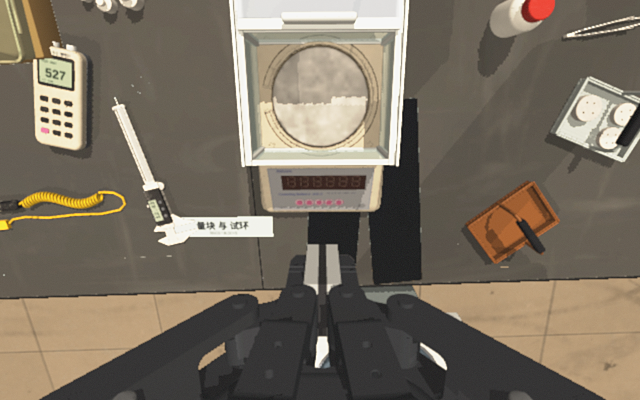

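The opening is clear. The pull sits at (633,88) mm, which puts the pan at about (560,90.6) mm, agreeing with the chamber floor measurement. Now I fetch the tray.

```bash
python3 - <<'E'
from h import *
g=np.array([.5101,-.3375]); Qt=down(np.radians(-112.9))
r.set_gripper(.7,squeeze=60)
r.move_to([*g,.17],Qt); r.move_linear([*g,.068],Qt,vel=.08)
print(r.current_contact_force())
r.set_gripper(0.0,squeeze=60)
print(r.current_opening(),r.current_finger_force(),r.current_contact_force())
r.move_linear([*g,.10],Qt,vel=.04)
r.move_linear([*g,.29],Qt,vel=.12)
print(r.current_contact_force(),r.current_torque(),r.current_opening())
r.move_linear([.53,-.12,.29],down(np.radians(-102)),vel=.15)
r.move_linear([.56,.0906,.29],Q,vel=.15)
snap("wrist","w4");print(r.current_t(),r.current_tool_pos())
E
```

```text
[-0.31284654 -0.43514591 -0.90634558]
0.12775064098364877 58.862385749816895 [-0.90468624 -0.09902438  3.1962692 ]
[ 0.09644095 -0.46293812 -4.04718299] [0.01736907 0.00483163 0.05436346] 0.12903741437145475
21.5833 [0.55999022 0.08997744 0.29002746]
```

View pics/w4.png

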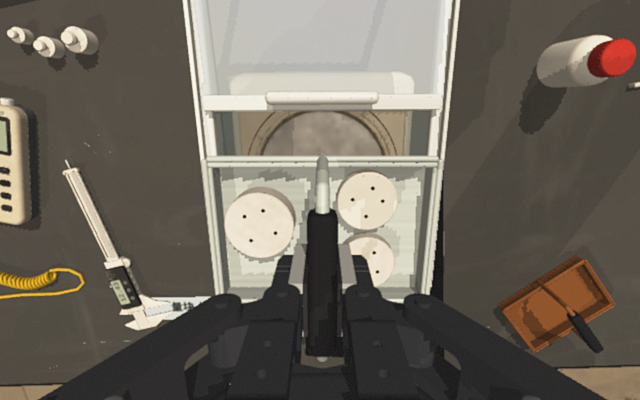

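The tray is held with all three discs in it. Its far wall runs along v≈157 from u≈205 to 441, so it looks square to the tool. I check its offset and then lower it.

```bash
python3 - <<'E'
from h import *
for u,v in((206,157),(440,157),(323,157)):
    p=ray("w4",u,v,.239)-np.array([.56,.09,0]); print(p@ey,p@ex)
P=np.load("pics/w4.npz")["P"];m=np.zeros(P.shape[:2],bool);m[155:290,200:450]=True
k=m&(P[...,2]>.228)&(P[...,2]<.246);q=P[k]
print(k.sum(),cv2.minAreaRect((q[:,:2]*1000).astype(np.float32)))
pts("w4",[(230,159),(300,159),(360,159),(420,159),(436,230),(211,230)])
E
```

```text
0.04471262580166948 -0.059794324917318425
0.044512659741618235 0.05919748569617989
0.04461263163651546 -0.0002917935406547812
14612 ((563.3846435546875, 90.40257263183594), (124.7160873413086, 83.99615478515625), 87.66607666015625)
230 159 [0.6058 0.1355 0.2407]
300 159 [0.6042 0.1003 0.24  ]
360 159 [0.6029 0.0698 0.2393]
420 159 [0.6017 0.0394 0.2395]
436 230 [0.5624 0.029  0.2394]
211 230 [0.5669 0.1511 0.2386]
```

```bash
python3 - <<'E'
from h import *
c=np.array([.5600,.0906,0])-.0025*ey
r.move_linear(at(c,.285),Q,vel=.05); r.move_linear(at(c,.175),Q,vel=.08)
r.move_linear(at(c,.162),Q,vel=.03)
F0=r.current_contact_force()[2]; print(F0)
z=.162
while z>.152:
    z-=.001; r.move_linear(at(c,z),Q,vel=.01)
    if r.current_contact_force()[2]>F0+2: break
print(z,r.current_contact_force(),r.current_tool_pos())
r.set_gripper(.35)
print(r.current_contact_force(),r.current_opening())
r.move_linear(at(c,.25),Q,vel=.08)
r.set_gripper(0.0)
r.move_to([.49,.09,.42],Q)
snap("wrist","w5");print(r.current_t())
P=np.load("pics/w5.npz")["P"]
m=np.zeros(P.shape[:2],bool);m[:225,225:425]=True
for lo,hi in((.153,.166),(.1,.112),(.183,.2)):
    k=m&(P[...,2]>lo)&(P[...,2]<hi);print(lo,k.sum(),cv2.minAreaRect((P[k][:,:2]*1000).astype(np.float32)))
E
```

```text
-4.396652464324231
0.156 [-3.99217977 -1.08116412  6.96016709] [0.55761177 0.09074221 0.15703466]
[-0.86812282 -0.78627718 -0.09644071] 0.3443917886591947
28.3
0.153 938 ((559.1452026367188, 90.48966217041016), (152.9688262939453, 130.7354736328125), 87.79422760009766)
0.1 4279 ((559.7887573242188, 90.34197998046875), (158.88735961914062, 132.84364318847656), 88.00997161865234)
0.183 884 ((632.6685180664062, 87.982666015625), (69.60614776611328, 8.230319023132324), 87.77237701416016)
```

View pics/w5.png

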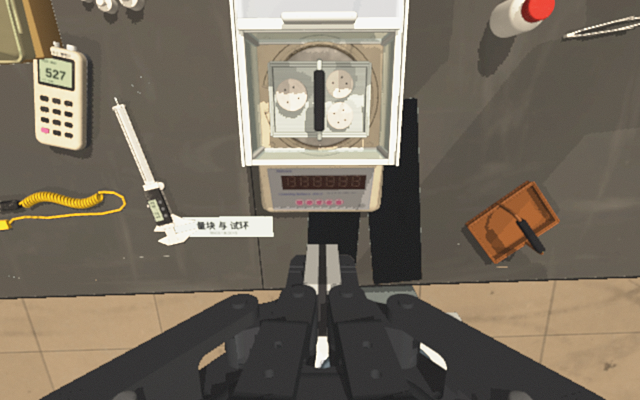

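The tray sits centred on the pan at about (320,100), with the discs inside and clear of the walls. Now I pull the panel shut.

```bash
python3 - <<'E'
from h import *
s=np.array([.6327,.0880,0])+.033*ey
r.move_to(at(s,.27),Q); r.move_linear(at(s,.206),Q,vel=.1)
print(r.current_contact_force())
p=push(s,-1,.144,.024,.206)
r.move_linear(at(p+.015*ey,.206),Q,vel=.06); r.move_linear(at(p+.015*ey,.27),Q)
r.move_to([.48,.09,.42],Q)
snap("wrist","w6");print(r.current_t(),r.current_contact_force())
P=np.load("pics/w6.npz")["P"]
m=np.zeros(P.shape[:2],bool);m[:225,225:425]=True
k=m&(P[...,2]>.183)&(P[...,2]<.2);print(k.sum(),cv2.minAreaRect((P[k][:,:2]*1000).astype(np.float32)))
E
```

```text
[ 0.26716154 -0.92451758  0.71343929]
coarse F 0.9
end 5 6.281135382515489 [0.51260352 0.09262202 0.20620688] 33.8083
35.5083 [-0.62917836  0.02345079 -0.82744933]
624 ((498.0174560546875, 92.82242584228516), (68.92052459716797, 8.42522144317627), 87.88172149658203)
```

View pics/w6.png

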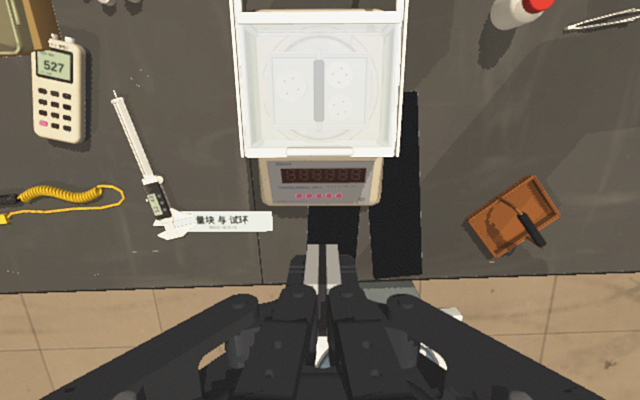

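The panel is shut: the pull moved from 632.7 to 498.0 mm, which is 135 mm of travel. The tray is on the pan with its three discs, and the robot is clear.

```bash
python3 -c "
from h import *
print(r.hand_in())"
```

```text
the job is handed in; nothing more can be done
None
```

The job is handed in: the tray with all three discs is centred on the pan, the top panel is fully shut, the robot is touching nothing, the bystanders were left alone, and it took about 36 s of the 67 s allowed.

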